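# Lock the vial rack's hold-down by its L-slot pin

## Robot

A 7-joint arm with a two-finger parallel gripper is mounted at the origin on the work surface. World frame = base frame: x ahead of the robot, y to its left, z up, the work surface at z = 0. Lengths are in m, angles in rad, forces in N, time in s.
With the tool pointing down it reaches from about 0.4 to 0.85 m from the base axis. Payload 10.4 kg.
Tool frame: the origin (TCP) lies at the very end of the fingers, on their centre line; the grasp point (between the pads) lies 19 mm behind it; z points along the fingers, y is the line along which they close (so a half turn about z gives the same grasp; the last joint's range is limited). The gripper opens to 87 mm and grips with 3 to 60 N. Pads are 19 mm wide; open, the fingers measure 117 mm over their backs; the gripper's body (75 mm by 190 mm) begins 51 mm behind the grasp point.
Start: joints at [1.196, 0.332, -0.065, 1.46, 0.022, 1.35, -0.088], TCP at [0.215, -0.587, 0.223] pointing down, gripper open.
Joint ranges: [-2.6, 2.6], [-0.5, 2.12], [-1.47, 1.34], [0.16, 2.42], [-1.27, 4.41], [0.06, 2.06], [-2.6, 2.6]. Speed limits (rad/s): [2.22, 2.22, 2.79, 2.79, 3.14, 3.14, 3.14].

## Interface

Orientations are given as a unit quaternion [x, y, z, w].
In Python, from bench import r gives the robot as it stands.
- The arm moves only by the shell command python3 -m crank 'ROWS' [FORCE]. ROWS is JSON, a list that holds one entry, the list of rows, each a list of 5 numbers: the shift along the tool's x, y, z in mm, then the turn about the tool's z in degrees, then the opening, from -1 (shut) to 1 (fully open). A call has 1 to 20 rows; each row is the pose to reach, as a shift and turn from the pose commanded when the call began, along the tool's axes at that moment; what a row does not reach only later rows make up. A row lasts 1/10 s, in which the tool goes at most 50 mm and 8.59 degrees, less where a joint would pass 70% of its speed; a pose out of reach is approached as far as the arm can. A call with a gripper value outside its range is refused whole. The fingers move at their own pace and stop on an object; FORCE is the grip in N (left out, the last holds). Time passes only in rows, so rows that repeat a pose let the fingers close. It gives the time, the measured TCP pose, the force, the opening and the grip force at its end, in the units of the state.
- r.read_state(): the state, without advancing time (a new reading comes with each control period).
- r.camera(name): name is "scene" or "top"; returns a dict with "image" (420x560x3 uint8, red, green, blue), "vfov" (degrees; the focal length in pixels is half the picture's height over the tangent of half this angle, whatever the lens; pixels are square), "cx", "cy" (the principal point, pixels), "eye" and "attitude" of the camera in the world. Camera axes: x right, y down, z forward; pixel columns grow to the right and rows downward; lengths in m; the calibration is good to about 2 mm. A picture is of the moment at which its call begins. There is no depth.
- r.close_job(): hands the job in; it is judged then, once.
The state is a dict: "time": time; "joint_positions": joint angles; "joint_vel": joint speeds; "joint_torque": joint torques, N m; "ee_pos": TCP position; "eef_rot": TCP orientation; "ft_force": force on the tool from outside, world axes, zero at the start; "torque": the same for the moment, N m; "width": finger opening in m; "grip_force": force on a finger pad.
Only numpy, scipy, OpenCV 4.12 (cv2) and the standard library are available. Lean on these libraries where they do the work, as an engineer would, in place of code of your own. Each camera call takes 0.05 s, during which the arm holds its last target. There are 200 camera calls.

## Task

Lock the clear hold-down cover over the four vials in the rack: push the upright pin along the long leg of its L-shaped slot to the corner, then round it and fully home to the end of the short leg, and withdraw. Push only on the pin, with the fingertips or the outside of the fingers: do not take it between the fingers and do not push on the cover. Leave the vials standing in their pockets and everything else around the rack where it stands.

Things in the scene. Friction and masses are not known exactly. Their poses are not given: they have to be found in the camera images.
- rack: Vial rack, fixed to the bench, 230 mm (x) by 190 mm (y). Origin: centre of its underside; x runs from the slotted aluminium plate to the vials in the white nest block, y along the row of vials, z up. Tops of plate and block: 28 mm. Plate: x -115 to 55, y -95 to 95 mm. Its slot is 13 mm wide: long leg 60 mm in +x, then short leg 30 mm in +y (centre line). Turned up to 0.6 rad either way.
- slot_start (a point): Centre line of the slot at the start of the long leg, at the plate's top: rack frame (-55, 0, 28) mm. Axes as the rack's.
- slot_corner (a point): The corner of the slot on its centre line, at the plate's top: rack frame (5, 0, 28) mm. Axes as the rack's.
- slot_end (a point): The end of the short leg on its centre line, at the plate's top: rack frame (5, 30, 28) mm. The pin's axis belongs here when locked.
- pin_top (a point): Centre of the top of the pin: a round upright black knob 16 mm across, 31 to 52 mm above the bench (3 to 24 mm above the plate), on a 10 mm steel stem that runs in the slot with 1.5 mm play each side. Axes as the rack's. It cannot lift or turn; it slides with about 3 N along the long leg, 2 N along the short leg, stays where it is left, and meets rigid stops at the ends.
- holddown (a joint): How far the hold-down (carriage, pin and cover together) has moved along the long leg, m: 0 at the start of the leg, 0.060 at the corner (stop). It starts between 0 and 0.030.
- pin (a joint): How far the pin has moved sideways (rack +y) in the short leg, m: 0 on the long leg, 0.030 at the end of the short leg (stop), where it locks the hold-down. The slot only lets it move when holddown is within 1.5 mm of 0.060.
- cover: Clear hold-down strip, 40 mm (x) by 210 mm (y), 57 to 61 mm above the bench, on two steel legs outside the rack's ends; it moves with the pin along x and passes 3 mm over the vial caps. Its middle stays 80 mm to rack +x of the pin's axis, its near edge 60 mm. Origin: on the bench under the strip's middle; axes as the rack's.
- vial1: A capped glass vial, 22 mm across and 42 mm tall, standing loose in a 16 mm deep pocket of the nest at rack x = 85, y = -63 mm; its top is 54 mm above the bench. Origin: centre of its underside.
- vial2: A capped glass vial, 22 mm across and 42 mm tall, standing loose in a 16 mm deep pocket of the nest at rack x = 85, y = -21 mm; its top is 54 mm above the bench. Origin: centre of its underside.
- vial3: A capped glass vial, 22 mm across and 42 mm tall, standing loose in a 16 mm deep pocket of the nest at rack x = 85, y = 21 mm; its top is 54 mm above the bench. Origin: centre of its underside.
- vial4: A capped glass vial, 22 mm across and 42 mm tall, standing loose in a 16 mm deep pocket of the nest at rack x = 85, y = 63 mm; its top is 54 mm above the bench. Origin: centre of its underside.
- spare1: A spare vial like those in the rack, standing on the bench on the -y side of the rack, within about 0.23 m of the rack's middle. Origin: centre of its underside.
- spare2: Another spare vial, standing on the bench on the -y side of the rack, within about 0.23 m of the rack's middle. Origin: centre of its underside.
- dropper: A dropper bottle, 44 mm across and 110 mm tall, standing on the bench on the +y side of the rack, within about 0.23 m of the rack's middle. Origin: centre of its underside.
- jar: A low jar with a screw lid, 60 mm across and 55 mm tall, standing on the bench off the rack's far -y corner, within about 0.23 m of the rack's middle. Origin: centre of its underside.
- slidebox: A closed flat box for glass slides, 85 x 35 x 28 mm, lying on the bench on the +y side of the rack, within about 0.23 m of the rack's middle. Origin: centre of its underside.
- cup: An empty plastic cup, 70 mm across and 75 mm tall, standing on the bench behind the rack, within about 0.23 m of the rack's middle. Origin: centre of its underside.
There are look-alikes about, which are no part of the job. There is more than one size of the dropper; the job needs the middle-sized.

How it is judged:
By the outcome, as a careful person would: the job done as asked, in the order asked, and still so for the second after the job is handed in, with the robot touching nothing.
It also fails if it takes over 48 s, if anything falls off the work surface, if the arm or the gripper's body presses on something with over 40 N, if the wrist force passes 120 N, or if a joint passes its speed limit or range.

## Working session

There is one attempt and no reset: what is moved stays moved. The work goes in short steps, Python scripts to look and compute and a shell command to move; the robot and the scene stay as the last step left them, time stands still between calls to the robot, and variables do not carry over. Pictures are saved under pics/ and viewed, at most 10 in all, crops included, and the job is handed in when it is done.

```bash
mkdir -p pics
cat > h.py <<'E'
import numpy as np, cv2
from bench import r
from scipy.spatial.transform import Rotation as R
def snap(n,f):
    c=r.camera(n); cv2.imwrite(f'pics/{f}.png',c['image'][:,:,::-1]); np.save(f'pics/{f}.npy',c,allow_pickle=True); return c
def load(f): return np.load(f'pics/{f}.npy',allow_pickle=True).item()
def rot(c):
    a=np.array(c['attitude'],float)
    return a if a.shape==(3,3) else R.from_quat(a).as_matrix()
def ray(c,u,v):
    f=c['image'].shape[0]/2/np.tan(np.radians(c['vfov'])/2)
    return np.array(c['eye']), rot(c)@np.array([(u-c['cx'])/f,(v-c['cy'])/f,1])
def on(c,u,v,z):
    e,d=ray(c,u,v); return e+d*(z-e[2])/d[2]
def px(c,p):
    f=c['image'].shape[0]/2/np.tan(np.radians(c['vfov'])/2)
    q=rot(c).T@(np.array(p)-c['eye']); return q[:2]/q[2]*f+[c['cx'],c['cy']]
E
python3 - <<'E'
from h import *
for n in('top','scene'):
    c=snap(n,n+'0'); print({k:c[k] for k in c if k!='image'})
s=r.read_state(); print(s['time'],s['ee_pos'],s['eef_rot'],s['width'])
E
```

```text
{'vfov': 51.83600569891534, 'cx': 285.1364430652218, 'cy': 202.5384302682143, 'eye': array([0.48852922, 0.00608327, 1.09878287]), 'attitude': array([-0.69801241,  0.71268378, -0.05029727,  0.04827715])}
{'vfov': 50.90768060464846, 'cx': 275.9141995925046, 'cy': 207.20695426053237, 'eye': array([ 1.25359382, -0.16084542,  0.64940447]), 'attitude': array([ 0.73130361,  0.55536506, -0.24242109, -0.31304424])}
0.1 [ 0.21525224 -0.58639703  0.22183834] [ 9.84567107e-01  1.75006340e-01 -1.36802038e-04 -6.11008193e-04] 0.08722293393960763
```

View pics/top0.png

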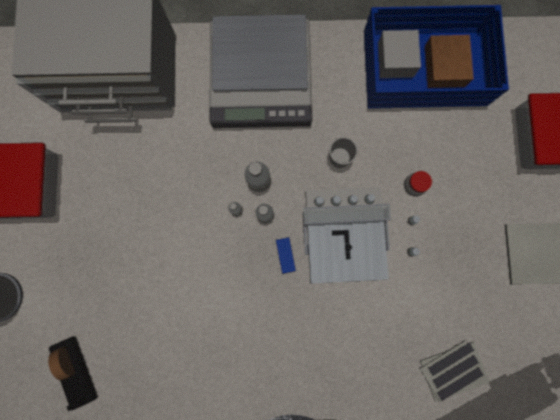

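View pics/scene0.png

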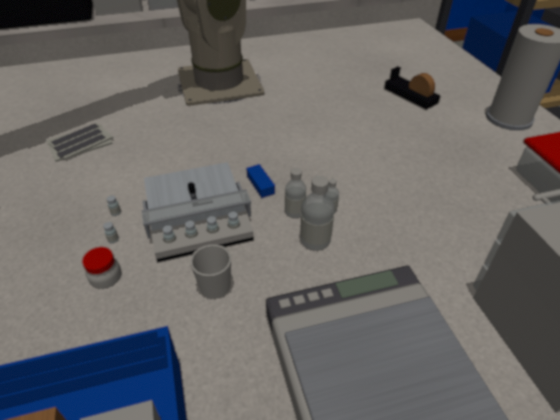

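Top view: rack plate around (347,250), vials along row ~200, slot corner ~(347,233), short leg going left to ~(333,233), pin knob ~(348,247). Three droppers are at (257,176), (265,213) and (235,209). None of these needs touching, and the rack is unique. Next I enlarge the rack crop to confirm.

Run:
```python
from h import *
c=load('top0'); im=c['image'][:,:,::-1]
a=cv2.resize(im[180:295,285:425],None,fx=5,fy=5,interpolation=cv2.INTER_CUBIC)
cv2.imwrite('pics/crop0.png',cv2.convertScaleAbs(a,alpha=1.6))
g=cv2.cvtColor(im,cv2.COLOR_BGR2GRAY)
print(g[222:270,326:360])if 0 else None
# slot dark mask
m=np.zeros_like(g); m[222:275,322:365]=(g[222:275,322:365]<50)*255
n,l,s,ce=cv2.connectedComponentsWithStats(m)
print(s,ce)
# plate mask (bluish bright)
b=im.astype(int); p=((g>110)&(b[:,:,0]-b[:,:,2]>8)).astype(np.uint8)*255
p[:, :295]=0;p[:,400:]=0;p[:190]=0;p[300:]=0
k=max(cv2.findContours(p,0,2)[0],key=cv2.contourArea); rr=cv2.minAreaRect(k); print(rr,cv2.boxPoints(rr))
for q in cv2.boxPoints(rr): print(on(c,*q,.028))
```

```text
[[     0      0    560    420 235067]
 [   333    231     18     28    133]] [[279.46334449 209.48234759]
 [344.28571429 240.69924812]]
((372.2500305175781, 268.7500305175781), (1.4142134189605713, 0.7071067094802856), 45.0) [[371.50003 268.50003]
 [372.00003 268.00003]
 [373.00003 269.00003]
 [372.50003 269.50003]]
[ 0.47129757 -0.20673063  0.028     ]
[ 0.47248242 -0.20801508  0.028     ]
[ 0.4700106  -0.21034689  0.028     ]
[ 0.46882652 -0.20906247  0.028     ]
```

View pics/crop0.png

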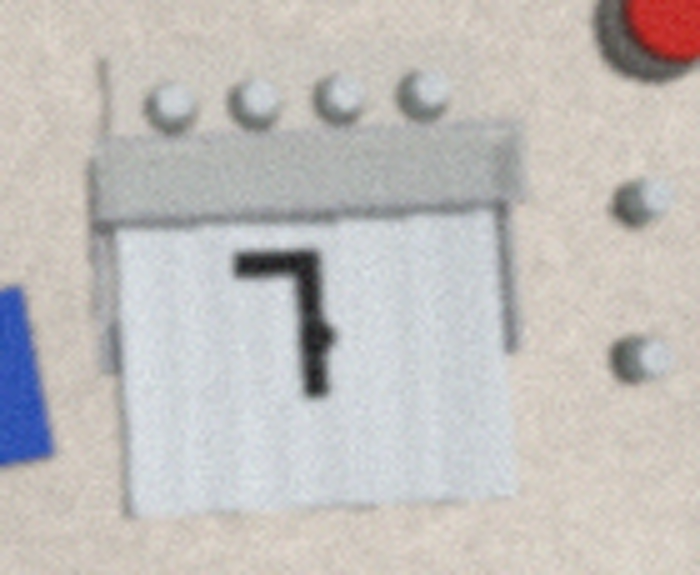

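Crop: the dark L slot has its outer corner at ≈(348.6,230) full-frame px, the long leg bottom at ≈(348,259), the short leg's left end at ≈(332,233), and the knob bulge at ≈(349,247). Now I fit the lines.

```bash
cat > m.py <<'E'
from h import *
def rect(c,pts,z):
    g=cv2.GaussianBlur(cv2.cvtColor(c['image'],cv2.COLOR_RGB2GRAY),(0,0),0.7).astype(float)
def warp(c,x0,x1,y0,y1,z,s=0.0005):
    # resample plane z: rows = world x descending, cols = world y descending
    X,Y=np.meshgrid(np.arange(x1,x0,-s),np.arange(y1,y0,-s),indexing='ij')
    f=c['image'].shape[0]/2/np.tan(np.radians(c['vfov'])/2)
    q=(np.stack([X,Y,0*X+z],-1)-c['eye'])@rot(c)
    u=q[...,:2]/q[...,2:]*f+[c['cx'],c['cy']]
    return cv2.remap(c['image'],u[...,0].astype(np.float32),u[...,1].astype(np.float32),cv2.INTER_CUBIC),X,Y
E
python3 - <<'E'
from m import *
c=load('top0')
for q in [(311,283),(388,278.6),(385.6,220.6),(308.6,225.6)]: print('plate',on(c,*q,.028))
for q in [(348.6,230),(332,233)]: print('slot',on(c,*q,.028))
im=c['image'].astype(int); g=cv2.cvtColor(c['image'],cv2.COLOR_RGB2GRAY).astype(float)
# slot: sub-pixel darkness centroids; short leg cols, long leg rows
d=np.clip(130-g,0,None)
w=[]
for v in range(238,258): 
    a=d[v,340:358]; w.append((v,(a*np.arange(340,358)).sum()/a.sum(),a.sum()))
print('long',np.round(w,1).tolist())
w=[]
for u in range(331,350):
    a=d[226:240,u]; w.append((u,(a*np.arange(226,240)).sum()/max(a.sum(),1),a.sum()))
print('short',np.round(w,1).tolist())
print('colprof',d[250:266,346:351].sum(1))
E
```

```text
plate [ 0.43945371 -0.05748052  0.028     ]
plate [ 0.44608386 -0.24584927  0.028     ]
plate [ 0.58830931 -0.24755789  0.028     ]
plate [ 0.57982408 -0.05561971  0.028     ]
slot [ 0.56682688 -0.15451895  0.028     ]
slot [ 0.56024624 -0.11307579  0.028     ]
long [[238.0, 346.3, 505.0], [239.0, 346.4, 485.0], [240.0, 346.4, 475.0], [241.0, 346.5, 481.0], [242.0, 346.7, 454.0], [243.0, 346.9, 440.0], [244.0, 347.2, 500.0], [245.0, 347.6, 614.0], [246.0, 347.9, 692.0], [247.0, 348.0, 713.0], [248.0, 347.8, 665.0], [249.0, 347.6, 614.0], [250.0, 347.4, 520.0], [251.0, 347.3, 450.0], [252.0, 347.3, 465.0], [253.0, 347.3, 465.0], [254.0, 347.4, 486.0], [255.0, 347.5, 474.0], [256.0, 347.7, 454.0], [257.0, 347.8, 475.0]]
short [[331.0, 232.5, 161.0], [332.0, 232.6, 367.0], [333.0, 232.5, 481.0], [334.0, 232.5, 501.0], [335.0, 232.4, 506.0], [336.0, 232.6, 519.0], [337.0, 232.5, 525.0], [338.0, 232.3, 507.0], [339.0, 232.3, 507.0], [340.0, 232.2, 490.0], [341.0, 232.2, 477.0], [342.0, 232.3, 495.0], [343.0, 233.0, 621.0], [344.0, 233.8, 798.0], [345.0, 234.3, 969.0], [346.0, 234.5, 1028.0], [347.0, 234.5, 965.0], [348.0, 234.7, 713.0], [349.0, 234.9, 345.0]]
colprof [421. 369. 386. 390. 419. 402. 402. 414. 343. 180.  46.   3.   9.   4.
   1.   0.]
```

Run:
```python
from m import *
c=load('top0')
co=on(c,345.9,232.2,.028); a=on(c,346.2,238,.028); b=on(c,347.6,256,.028)
e=on(c,334,232.5,.028)
print(co,a,b,'yaw long',np.degrees(np.arctan2(*(a-b)[[1,0]])),'short',np.degrees(np.arctan2(-(e-co)[0],(e-co)[1])))
P=[on(c,*q,.028) for q in [(311,283),(388,278.6)]]; d=P[0]-P[1]; print('yaw plate',np.degrees(np.arctan2(-d[0],d[1])),np.linalg.norm(d))
pin=on(c,348.3,247.2,.042); print('pin',pin)
yaw=np.radians(-2.0); X=np.array([np.cos(yaw),np.sin(yaw),0]);Y=np.array([-X[1],X[0],0])
for n,p in(('pin',pin),('slotstart-end edge',on(c,347.8,259,.028)),('plate',P[0]),('plate',P[1]),('leftend',on(c,331.6,232.5,.028))): print(n,(p-co)@X*1e3,(p-co)@Y*1e3)
# scene view check
s=load('scene0'); 
for p in (co,co-X*.06,co+Y*.03,pin): print(px(s,p))
cv2.imwrite('pics/crop1.png',cv2.resize(s['image'][150:265,130:270,::-1],None,fx=5,fy=5,interpolation=cv2.INTER_CUBIC))
```

```text
[ 0.56151133 -0.14760063  0.028     ] [ 0.54715198 -0.14776226  0.028     ] [ 0.50290312 -0.14941367  0.028     ] yaw long 2.1373518425447635 short 0.2517537829430031
yaw plate 2.0158467055434053 0.18848539583839707
pin [ 0.52393196 -0.14995678  0.042     ]
pin -37.47425402413755 -3.6662201658335745
slotstart-end edge -65.82179473190236 -4.304287391618136
plate -125.12841310374812 85.80545959341305
plate -111.9283332686193 -102.21715164444699
leftend -1.2439341376096438 35.44976763376557
[195.50260578 203.46425107]
[192.66429148 185.20260683]
[209.92657685 201.1252052 ]
[191.0637925 187.1600736]
```

View pics/crop1.png

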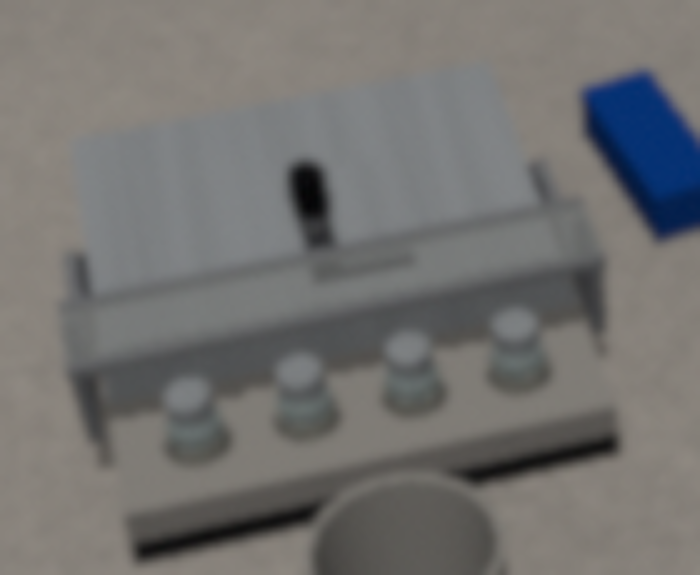

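Rack yaw is ≈ +2° and the corner is at world (0.5615,-0.1476). The knob stands in the long leg ≈37 mm before the corner (scene px (192,184)), so holddown ≈ 0.022. I'll push with shut fingers: the side faces along +x, then the finger back along +y.

```bash
cat > go.py <<'E'
from h import *
import sys
YAW=np.radians(2.0); X=np.array([np.cos(YAW),np.sin(YAW),0]);Y=np.array([-X[1],X[0],0]); CO=np.array([.5615,-.1476,0])
def go(dx,dy,z):
    s=r.read_state(); p=np.array(s['ee_pos']); M=R.from_quat(s['eef_rot']).as_matrix()
    print('t',s['time'],'rel',np.round([(p-CO)@X*1e3,(p-CO)@Y*1e3,p[2]*1e3],1),'F',np.round(s['ft_force'],1),'w',s['width'],'turn',np.degrees(np.arctan2(M[1,0],M[0,0])-YAW))
    print('shift',np.round(M.T@(CO+X*dx/1e3+Y*dy/1e3+[0,0,z/1e3]-p)*1e3,1))
if __name__=='__main__': go(*map(float,sys.argv[1:]))
E
python3 go.py -75 -1 120
```

```text
t 0.1 rel [-361.4 -426.4  221.8] F [ 0.8 -0.  -0.5] w 0.08722293393960763 turn 18.15806014285524
shift [ 404.7 -314.9  102.2]
```

```bash
python3 -m crank '[[[40,-31,0,6,-1],[80,-62,0,12,-1],[120,-93,0,18,-1],[160,-124,0,18.2,-1],[200,-156,0,18.2,-1],[240,-187,10,18.2,-1],[280,-218,20,18.2,-1],[320,-249,40,18.2,-1],[360,-280,60,18.2,-1],[390,-303,80,18.2,-1],[405,-315,100,18.2,-1],[405,-315,102,18.2,-1],[405,-315,102,18.2,-1],[405,-315,102,18.2,-1],[405,-315,102,18.2,-1]]]'; python3 go.py -72 -1 36; python3 -c "
from h import *
c=snap('top','top1');s=snap('scene','sc1')
a=cv2.resize(c['image'][180:300,285:425,::-1],(400,343));b=cv2.resize(s['image'][110:250,120:280,::-1],(400,350))[:343]
cv2.imwrite('pics/v1.png',np.hstack([a,b]))"
```

```text
time: 1.6
ee_pos: [0.487, -0.153, 0.1214]
eef_rot: [1.0, 0.016, 0.001, 0.0]
ft_force: [0.8, 0.5, -0.2]
width: 0.0009
grip_force: 0.0
t 1.6 rel [-74.7  -2.8 121.4] F [ 0.8  0.5 -0.2] w 0.0008719263704423617 turn -0.17389873664418704
shift [ 2.6 -1.9 85.4]
```

View pics/v1.png

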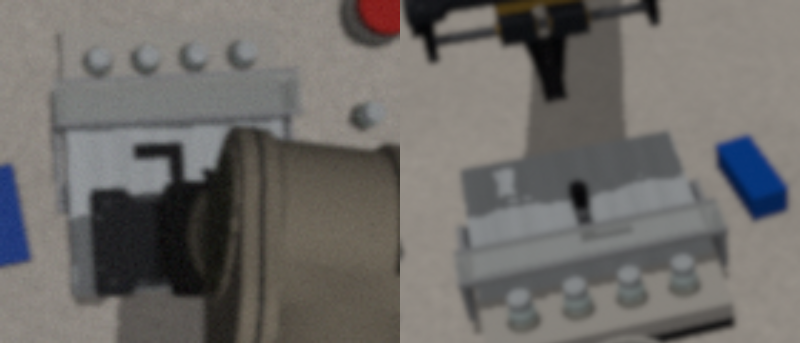

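The shut fingertips (right panel ≈(553,97)) hang behind the knob (≈(578,190)) with clearance. Descend.

```bash
python3 -m crank '[[[1,-2,25,0,-1],[2,-2,50,0,-1],[2,-2,70,0,-1],[2,-2,80,0,-1],[2,-2,85,0,-1],[2,-2,85,0,-1],[2,-2,85,0,-1]]]'; python3 go.py -17 -1 37; python3 -c "
from h import *
s=snap('scene','sc2')
b=cv2.resize(s['image'][130:250,130:270,::-1],(700,600),interpolation=2)
cv2.imwrite('pics/v2.png',b)"
```

```text
time: 2.4
ee_pos: [0.4896, -0.1497, 0.0365]
eef_rot: [1.0, 0.017, 0.001, 0.0]
ft_force: [-0.4, -0.9, -0.7]
width: 0.0005
grip_force: 0.0
t 2.4 rel [-71.9   0.4  36.5] F [-0.4 -0.9 -0.7] w 0.0005413952251369562 turn -0.05502782389532073
shift [54.9  1.4 -0.4]
```

View pics/v2.png

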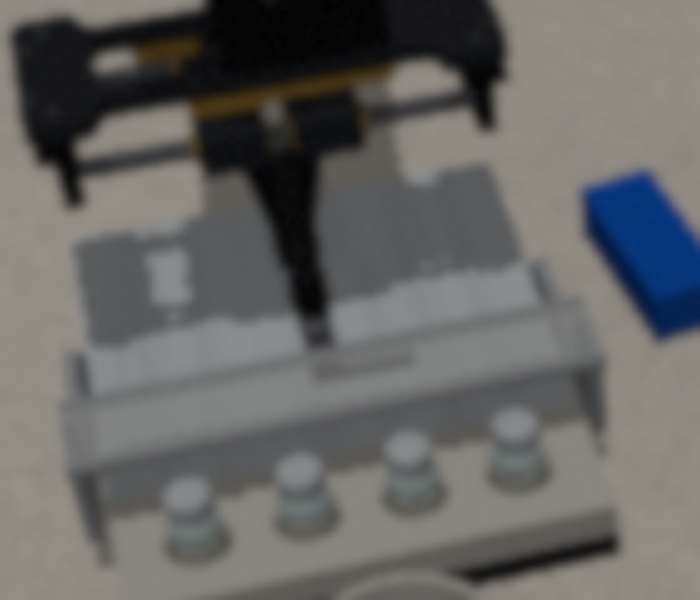

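The fingers are right behind and in line with the knob (≈(308,295)). Push along +x, gently at first.

```bash
python3 -m crank '[[[5,0,0,0,-1],[10,0,0,0,-1],[15,0,0,0,-1],[19,0,0,0,-1],[22,0,0,0,-1],[25,0,0,0,-1],[28,0,0,0,-1],[31,0,0,0,-1],[34,0,0,0,-1],[37,0,0,0,-1],[40,0,0,0,-1],[43,0,0,0,-1],[45,0,0,0,-1]]]'; python3 go.py -17 -1 37
```

```text
time: 3.75
ee_pos: [0.5341, -0.1479, 0.0355]
eef_rot: [1.0, 0.017, -0.0, 0.0]
ft_force: [-2.8, -1.4, 0.9]
width: 0.0005
grip_force: 1.6
t 3.75 rel [-27.4   0.6  35.5] F [-2.8 -1.4  0.9] w 0.0005052307277749493 turn -0.04656201462957699
shift [10.4  1.6 -1.5]
```

```bash
python3 -m crank '[[[2,0,0,0,-1],[4,0,0,0,-1],[6,0,0,0,-1],[7,0,0,0,-1],[8,0,0,0,-1],[8,0,0,0,-1]]]'; python3 go.py -17 -1 36;python3 -m crank '[[[1,0,0,0,-1],[2,0,0,0,-1],[2,0,0,0,-1]]]'; python3 go.py -17 -1 36
```

```text
time: 4.35
ee_pos: [0.5421, -0.1477, 0.0355]
eef_rot: [1.0, 0.017, 0.0, 0.0]
ft_force: [-2.2, -1.0, -1.4]
width: 0.0004
grip_force: 1.1
t 4.35 rel [-19.4   0.6  35.5] F [-2.2 -1.  -1.4] w 0.0004402867009330161 turn -0.04780412411546875
shift [ 2.4  1.6 -0.5]
time: 4.65
ee_pos: [0.544, -0.1476, 0.0355]
eef_rot: [1.0, 0.017, 0.0, 0.0]
ft_force: [-2.5, -0.6, -1.0]
width: 0.0004
grip_force: 1.2
t 4.65 rel [-17.4   0.6  35.5] F [-2.5 -0.6 -1. ] w 0.0003937174799001514 turn -0.043738261254483504
shift [ 0.4  1.6 -0.5]
```

```bash
for i in 1; do python3 -m crank '[[[1,0,0,0,-1],[2,0,0,0,-1],[2,0,0,0,-1]]]'; python3 go.py -17 -1 36;python3 -m crank '[[[1,0,0,0,-1],[2,0,0,0,-1],[2,0,0,0,-1]]]'; python3 go.py -17 -1 36; done
```

```text
time: 4.95
ee_pos: [0.5446, -0.1476, 0.0354]
eef_rot: [1.0, 0.017, -0.001, 0.0]
ft_force: [-9.8, -1.3, 5.4]
width: 0.0006
grip_force: 4.9
t 4.95 rel [-16.9   0.6  35.4] F [-9.8 -1.3  5.4] w 0.0005525536323930683 turn -0.060876246343219004
shift [-0.1  1.6 -0.6]
time: 5.25
ee_pos: [0.545, -0.1477, 0.0353]
eef_rot: [1.0, 0.017, -0.003, 0.0]
ft_force: [-17.5, -0.9, 12.8]
width: 0.0003
grip_force: 9.0
t 5.25 rel [-16.5   0.5  35.3] F [-17.5  -0.9  12.8] w 0.00031116432693017787 turn -0.07891847035507693
shift [-0.5  1.5 -0.7]
```

The stop at the corner is reached (force rises at TCP rel x ≈ -17). Back off, go round to the -y side of the pin, same height.

```bash
python3 -m crank '[[[-5,0,0,0,-1],[-10,0,0,0,-1],[-16,0,0,0,-1],[-16,10,0,0,-1],[-16,20,0,0,-1],[-16,30,0,0,-1],[-16,36,0,0,-1],[-16,36,0,0,-1],[-8,36,0,0,-1],[0,36,0,0,-1],[8,36,0,0,-1],[14,36,0,0,-1],[14,36,0,0,-1],[14,36,0,0,-1]]]'; python3 go.py 0 -23 36; python3 -c "
from h import *
s=snap('scene','sc3')
b=cv2.resize(s['image'][130:250,130:270,::-1],(700,600),interpolation=2)
cv2.imwrite('pics/v3.png',b)"
```

```text
time: 6.65
ee_pos: [0.5632, -0.1827, 0.0354]
eef_rot: [1.0, 0.017, -0.0, -0.0]
ft_force: [-0.1, 0.4, 0.2]
width: 0.0001
grip_force: 0.0
t 6.65 rel [  0.5 -35.1  35.4] F [-0.1  0.4  0.2] w 7.013752725965018e-05 turn -0.026522990814250757
shift [ -0.5 -12.1  -0.6]
```

View pics/v3.png

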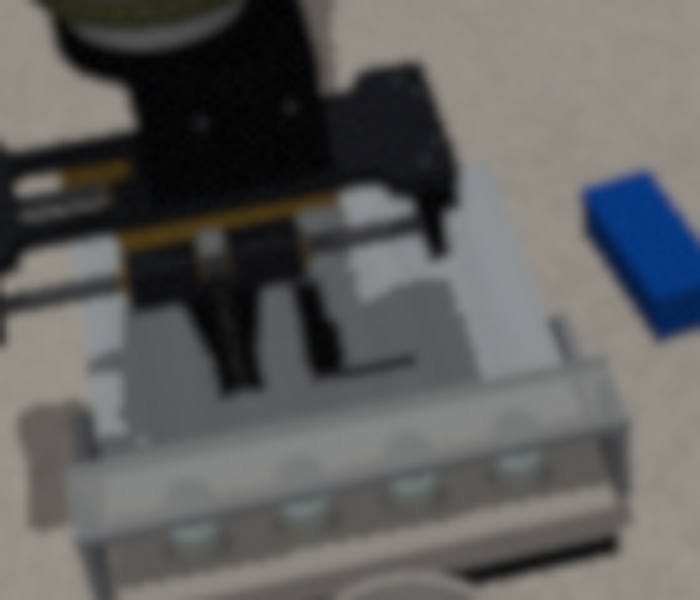

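The cover is over the vials and the pin is at the corner (≈(322,340)). The fingers sit to its left (≈(240,385)) with a gap. Push along +y.

```bash
python3 -m crank '[[[0,-5,0,0,-1],[0,-9,0,0,-1],[0,-12,0,0,-1],[0,-15,0,0,-1],[0,-18,0,0,-1],[0,-21,0,0,-1],[0,-24,0,0,-1],[0,-26,0,0,-1],[0,-26,0,0,-1]]]'; python3 go.py 0 5 36;  python3 -m crank '[[[0,-3,0,0,-1],[0,-6,0,0,-1],[0,-9,0,0,-1],[0,-12,0,0,-1],[0,-14,0,0,-1],[0,-14,0,0,-1]]]'; python3 go.py 0 7 36
```

```text
time: 7.6
ee_pos: [0.5623, -0.1567, 0.0356]
eef_rot: [1.0, 0.017, 0.0, 0.0]
ft_force: [-0.1, -0.8, 0.0]
width: 0.0006
grip_force: 0.4
t 7.6 rel [ 0.5 -9.1 35.6] F [-0.1 -0.8  0. ] w 0.0005991257023734286 turn -0.031155837436411975
shift [ -0.5 -14.1  -0.4]
time: 8.2
ee_pos: [0.5618, -0.1423, 0.0355]
eef_rot: [1.0, 0.017, -0.0, -0.0]
ft_force: [0.9, 0.0, 0.3]
width: 0.0007
grip_force: 0.1
t 8.2 rel [ 0.5  5.3 35.5] F [0.9 0.  0.3] w 0.0006504935633691539 turn -0.006635464029083476
shift [-0.5 -1.7 -0.4]
```

The force is lower than expected, so look before going on.

```bash
python3 -c "
from h import *
s=snap('scene','sc4')
b=cv2.resize(s['image'][130:250,130:270,::-1],(700,600),interpolation=2)
cv2.imwrite('pics/v4.png',b)"
```

```text
(no output)
```

View pics/v4.png

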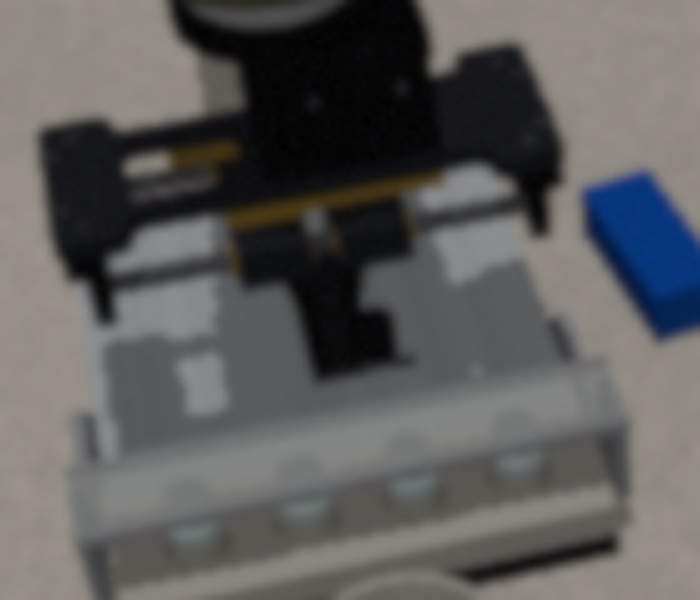

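The knob (≈(378,335)) touches the finger's outside and is moving along the short leg, whose end is at ≈(408,360). Continue.

```bash
python3 -m crank '[[[0,-2,0,0,-1],[0,-4,0,0,-1],[0,-5,0,0,-1],[0,-5,0,0,-1]]]'; python3 go.py 0 7 36;  python3 -m crank '[[[0,-1,0,0,-1],[0,-2,0,0,-1],[0,-3,0,0,-1],[0,-3,0,0,-1]]]'; python3 go.py 0 7 36; python3 -m crank '[[[0,-1,0,0,-1],[0,-2,0,0,-1],[0,-2,0,0,-1]]]'; python3 go.py 0 7 36
```

```text
time: 8.65
ee_pos: [0.5616, -0.1377, 0.0355]
eef_rot: [1.0, 0.017, -0.0, -0.0]
ft_force: [0.8, -1.3, -1.3]
width: 0.0006
grip_force: 0.5
t 8.65 rel [ 0.4  9.9 35.5] F [ 0.8 -1.3 -1.3] w 0.0005966275444615547 turn -0.029674633487365553
shift [-0.4  2.9 -0.5]
time: 9.05
ee_pos: [0.5615, -0.1347, 0.0355]
eef_rot: [1.0, 0.017, -0.0, -0.0]
ft_force: [1.3, -1.4, -0.7]
width: 0.0005
grip_force: 0.7
t 9.05 rel [ 0.4 12.9 35.5] F [ 1.3 -1.4 -0.7] w 0.000464051133768961 turn -0.031926193215315264
shift [-0.4  5.9 -0.5]
time: 9.35
ee_pos: [0.5614, -0.1341, 0.0356]
eef_rot: [1.0, 0.017, 0.0, 0.001]
ft_force: [0.8, -6.9, -1.0]
width: 0.0005
grip_force: 2.8
t 9.35 rel [ 0.4 13.5 35.6] F [ 0.8 -6.9 -1. ] w 0.00048281514131836184 turn -0.09276579012872427
shift [-0.4  6.5 -0.4]
```

Stop felt. Press slightly more to confirm, then back off and rise.

```bash
python3 -m crank '[[[0,-1,0,0,-1],[0,-2,0,0,-1],[0,-2,0,0,-1],[0,-2,0,0,-1]]]'; python3 go.py 0 7 36; python3 -m crank '[[[0,4,0,0,-1],[0,10,0,0,-1],[0,15,0,0,-1],[0,15,0,0,-1],[0,15,-20,0,-1],[0,15,-50,0,-1],[-20,15,-90,0,-1],[-60,25,-120,0,-1],[-100,50,-140,0,-1],[-130,90,-150,0,-1],[-150,130,-150,0,-1],[-170,170,-150,0,-1],[-180,200,-150,0,-1],[-180,200,-150,0,-1],[-180,200,-150,0,-1]]]'; python3 -c "
from h import *
c=snap('top','top5');s=snap('scene','sc5')
a=cv2.resize(c['image'][180:300,285:425,::-1],(400,343));b=cv2.resize(s['image'][130:250,130:270,::-1],(400,343))
d=cv2.resize(c['image'][:,:,::-1][120:330,200:450],(400,257));e=cv2.resize(s['image'][140:310,80:350,::-1],(400,257))
cv2.imwrite('pics/v5.png',np.vstack([np.hstack([a,b]),np.hstack([d,e])]))"
```

```text
time: 9.75
ee_pos: [0.5614, -0.1338, 0.0356]
eef_rot: [1.0, 0.016, 0.0, 0.002]
ft_force: [1.3, -9.9, -1.9]
width: 0.0004
grip_force: 5.1
t 9.75 rel [ 0.4 13.8 35.6] F [ 1.3 -9.9 -1.9] w 0.00039713822308860223 turn -0.16667349982171317
shift [-0.3  6.8 -0.4]
time: 11.25
ee_pos: [0.3884, -0.3367, 0.1854]
eef_rot: [1.0, 0.017, 0.0, -0.0]
ft_force: [0.5, 0.4, -0.3]
width: 0.0006
grip_force: 0.0
```

View pics/v5.png

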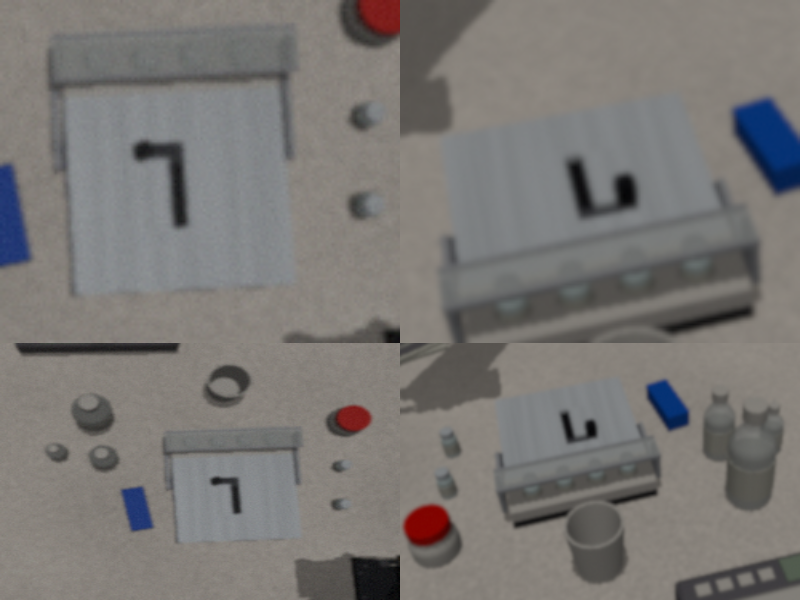

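The pin is at the end of the short leg (top-left panel (144,152)), the cover is over the four standing vials, and the surroundings are unchanged.

```bash
python3 -c "
from bench import r
print(r.close_job())"
```

```text
the job is handed in; nothing more can be done
None
```

The hold-down cover is locked: I pushed the pin to the corner stop and then fully home to the end of the short leg. The arm is withdrawn, all four vials are standing, nothing else moved, and the job was handed in at about 11.4 s.

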